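# Raise the camera monopod

### The arm

A 7-joint arm with a two-finger parallel gripper is mounted at the origin on a cart in front of the work surface, level with it; the furniture and walls round the work are solid. World frame = base frame: x ahead of the robot, y to its left, z up, the work surface at z = 0. Lengths are in m, angles in rad, forces in N, time in s.
With the tool pointing down it reaches from about 0.4 to 0.9 m from the base axis. Payload 5.5 kg.
Tool frame: the origin (TCP) lies midway between the tips of the shut fingers; the grasp point (between the pads) lies 19 mm behind it; z points along the fingers, y is the line along which they close (so a half turn about z gives the same grasp; the last joint's range is limited). The gripper opens to 92 mm and grips with 3 to 60 N. Pads are 19 mm wide; open, the fingers measure 130 mm over their backs; the gripper's body (75 mm by 190 mm) begins 47 mm behind the grasp point.
Start: joints at [1.568, 0.501, -0.427, 1.55, 0.221, 1.138, -0.21], TCP at [0.171, -0.627, 0.227] pointing down, gripper open.
Joint ranges: [-2.88, 2.88], [-0.31, 2.03], [-1.54, 1.56], [0.2, 2.42], [-1.41, 4.55], [0.19, 2.02], [-2.57, 2.57]. Speed limits (rad/s): [2.57, 2.57, 3.14, 3.14, 3.14, 3.14, 3.14].

### API

Orientations are given as a rotation vector (axis times angle).
In Python, from bench import bot gives the robot as it stands.
- The arm moves only by the tool shift_gripper, called after ">>>" as name([rows], argument=value, ...), one row to a line, values as JSON. Schema: {"type":"object","properties":{"deltas":{"type":"array","items":{"type":"array","items":{"type":"number"},"minItems":7,"maxItems":7},"minItems":1,"maxItems":20},"clamp_n":{"type":"number"},"only":{"type":"string"},"quiet":{"type":"boolean"},"lines":{"type":"string"}},"required":["deltas"],"additionalProperties":false}. deltas is a list of rows, 1 to 20 of them, each of 7 numbers: a rotation vector rx, ry, rz in units of 0.05 rad, then dx, dy, dz in units of 100 mm, then the opening from 0.0 (shut) to 1.0 (fully open); each row is the pose to reach, as a shift and turn from the pose commanded when the call began, along the tool's axes at that moment; what a row does not reach only later rows make up. A row lasts 1/8 s, in which the tool goes at most 0.0625 m and 0.188 rad, less where a joint would pass 70% of its speed; a pose out of reach is approached as far as the arm can. The fingers move at their own pace and stop on an object; clamp_n is the grip in N (left out, the last holds). Time passes only in rows, so rows that do not move let the fingers close. The tool returns the time, the measured TCP pose, the force, the opening and the grip force at its end. only (a regular expression) keeps the lines of the reply that match it, lines (a string "A,B") keeps lines A to B, and quiet returns only ok. Input that does not fit is refused with a message, and nothing moves.
- bot.state(): the state, without advancing time (a new reading comes with each control period).
- bot.snapshot(name): name is "scene" or "top" or "wrist"; returns the picture (420x560x3 uint8, red, green, blue); there is no depth.
- bot.get_calibration(name): a dict with "K" (3x3 intrinsics, pixels), "rvec" (rotation vector, rad) and "tvec" (3), from world to camera coordinates, as OpenCV has them. Camera axes: x right, y down, z forward; pixel columns grow to the right and rows downward; lengths in m; the calibration is good to about 2 mm. A picture is of the moment at which its call begins: read the wrist's pose just before it. get_calibration takes no time and is no camera call; for the wrist camera it gives the pose at the moment of the call.
- bot.job_done(): hands the job in; it is judged then, once.
The state is a dict: "clock": time; "qpos": joint angles; "joint_velocities": joint speeds; "joint_torque": joint torques, N m; "position": TCP position; "ee_rot": TCP orientation; "contact_force": force on the tool from outside, world axes, zero at the start; "moment": the same for the moment, N m; "gripper_width": opening from 0.0 (shut) to 1.0 (fully open); "grasp_force": force on a finger pad.
Only numpy, scipy, OpenCV 4.12 (cv2) and the standard library are available. Lean on these libraries where they do the work, as an engineer would, in place of code of your own. Each camera call takes 0.05 s, during which the arm holds its last target. There are 200 camera calls.

### The job

I want to film at this counter: take the grey dust cap off the small camera monopod and stand it, open side down, in the middle of the round cork coaster, and let go of it. Then squeeze the orange button on the side of the monopod's black grip head, pull the head straight up past its first stop to the second stop, and finish while still holding it up there, because it sinks back when released. Do not move the glasses, the lemon or the tin.

Things in the scene. Friction and masses are not known exactly. Their poses are not given: they have to be found in the camera images.
- monopod: table-top camera monopod, fixed: round dark foot 127 mm wide, 18 mm high, on it a mast up to 44 mm thick whose collar ends 130 mm above the counter, then the black grip head (grip). Origin: centre of the foot's underside; +y points to the button's side, z up. The mast stands in a rubber boot and yields along y (1.2 N per 2 mm at head height): a squeeze along y centres itself.
- telescope (a joint): how far the grip head is pulled up, m: 0 down, about 0.048 first stop, 0.100 second stop (hard end). It moves only while the button is held at least 4 mm in; if let go on the way it locks at the first stop. Spring (3 to 5 N) and weight (1.4 N) pull it down; no lock at the second stop.
- grip (a point): centre of the black grip head with the button in; 24 mm above the head's underside, 159 mm above the counter when down; rises with the head. Head: 46 mm high (plate and screw on top reach 189 mm), 30 mm along x, 32 along y; the button adds 8 on +y. Axes as monopod. From above, close the fingers along y: one on the plain side, one on the button.
- button_face (a point): centre of the orange button's outer face on the +y side of the head, 20 mm wide and 30 mm high, 24 mm above the head's underside; it stands 8 mm proud, goes flush (8 mm) at 7 N and springs back. About 20 to 40 N of grip holds it in and the head fast.
- cap: loose grey dust cap with an orange band, 80 g: a round cup turned upside down, 70 mm in diameter and 60 mm high, walls 3 mm, open below, with a knob on top. At the start it stands over the monopod's head, covering the button, its rim 129 mm above the counter; lift it at least 60 mm to clear. Origin: centre of its open rim; z up.
- cap_knob (a point): centre of the cap's knob, which is 26 mm in diameter and 30 mm high; 75 mm above the cap's rim and 15 mm above the cap's flat top.
- coaster: round cork coaster 116 mm in diameter and 8 mm thick, fixed flat on the counter, on the other side of the middle from the monopod. Origin: centre of its underside. In the middle (y from -0.3 to 0.25) a fixed dish rack with dishes and a pan, up to 0.33 m high, fills the counter beyond x = 0.48: carry the cap past in front of it (x about 0.42), over the bystanders.
- tumbler: clear plastic tumbler 77 mm in diameter, 98 mm high, a bystander; origin at the centre of its underside
- glass_2: clear glass 76 mm in diameter, 86 mm high, a bystander; origin at the centre of its underside
- lemon: yellow lemon 71x53x51 mm, a bystander; origin at the centre of its underside
- tin: low tin 75 mm in diameter, 58 mm high, a bystander; origin at the centre of its underside

How it is judged:
On the way, in this order (a step that is already met when the one before it is completed fails the run):
1. the cap stands on the coaster, let go, with the monopod still down (horizontal distance between cap and coaster below 0.025 m and z of cap in the frame of coaster below 0.012 m and angle between cap's own z axis and vertical below 0.1 rad and contact force between the fingers and cap below 0.1 N and value of joint telescope below 0.01 m), for 0.2 s.
2. the head is pulled past the first stop (value of joint telescope above 0.06 m and contact force between the fingers and monopod above 2 N).
At the end, for the whole second after the job is handed in: The telescope is held by the fingers (more than 3 N on them) at its second stop (at least 93 of 100 mm), and the cap stands upright, rim down, at rest on the coaster within 25 mm of its centre (value of joint telescope above 0.093 m and contact force between the fingers and monopod above 3 N and horizontal distance between cap and coaster below 0.025 m and z of cap in the frame of coaster below 0.012 m and angle between cap's own z axis and vertical below 0.1 rad and linear speed of cap below 0.02 m/s); the arm keeps its last pose, push and grip.
It fails at once if a glass, the lemon or the tin is moved more than 30 mm (distance of any of tumbler, glass_2, lemon, tin from where it was at the start of the episode above 0.03 m).
It also fails if it takes over 56 s, if anything falls off the work surface, if the arm or the gripper's body presses on something with over 40 N, if the wrist force passes 120 N, or if a joint passes its speed limit or range.

## Working session

There is one attempt and no reset: what is moved stays moved. The work goes in short steps, Python scripts to look and compute and a tool call to move; the robot and the scene stay as the last step left them, time stands still between calls to the robot, and variables do not carry over. Pictures are saved under pics/ and viewed, at most 10 in all, crops included, and the job is handed in when it is done.

```bash
ls; mkdir -p pics
```

Run:
```python
from bench import bot
import cv2
s=bot.state(); print({k:(v if not hasattr(v,'round') else v) for k,v in s.items()})
for n in ("scene","top"):
    im=bot.snapshot(n); cv2.imwrite(f"pics/{n}0.png",im[:,:,::-1]); c=bot.get_calibration(n); print(n,c)
```

```text
bench.py
pics
{'clock': 0.0, 'qpos': array([ 1.56822778,  0.50185531, -0.4268366 ,  1.55147293,  0.22078619,
        1.13830031, -0.21032804]), 'joint_velocities': array([ 0.00074882, -0.00168358, -0.00184261,  0.00057322, -0.0003824 ,
       -0.00055434, -0.0004266 ]), 'joint_torque': array([-3.02863291e-04, -5.66584790e+01, -5.81614047e+00, -2.79108489e+01,
       -6.86477940e-02,  3.08263768e-02,  2.04216299e-04]), 'position': array([ 0.17052458, -0.62648928,  0.22566815]), 'ee_rot': array([-3.11193012e+00, -4.16081517e-01,  2.57123101e-04]), 'contact_force': array([-0.00897182, -0.14631169, -0.59275002]), 'moment': array([0.01826294, 0.0486523 , 0.04476163]), 'grasp_force': 0.0, 'gripper_width': 1.0012185778100025}
scene {'K': array([[475.9822029 ,   0.        , 285.82612551],
       [  0.        , 475.9822029 , 208.37585218],
       [  0.        ,   0.        ,   1.        ]]), 'rvec': array([ 1.1988486 , -2.42503537,  0.90292269]), 'tvec': array([0.26093038, 0.39021434, 1.28001134])}
top {'K': array([[417.49716804,   0.        , 278.3179887 ],
       [  0.        , 417.49716804, 215.73025502],
       [  0.        ,   0.        ,   1.        ]]), 'rvec': array([ 2.20145621, -2.19391252,  0.07387143]), 'tvec': array([-0.04977448,  0.47378361,  1.57519265])}
```

View pics/scene0.png

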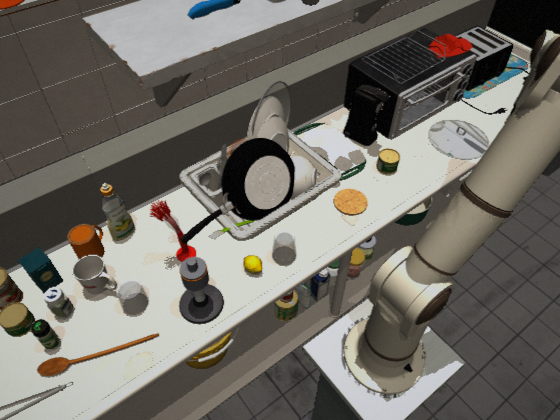

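View pics/top0.png

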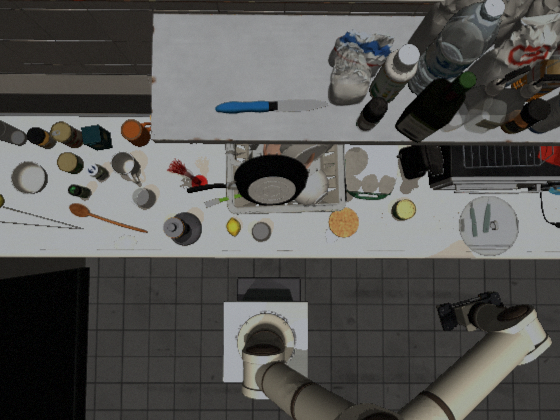

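The scene view shows the capped monopod near (200,290), the coaster at (350,202), the lemon at (253,263), the tumbler at (284,248), glass_2 at (131,295) and the tin at (388,160). In the top view the monopod is near (180,228) and the coaster near (343,222).

Create h.py:
```python
import numpy as np, cv2
from bench import bot
def cam(n):
    c=bot.get_calibration(n); R=cv2.Rodrigues(np.array(c["rvec"]))[0]; return np.array(c["K"]),R,np.array(c["tvec"]).ravel()
def ray(C,uv):
    K,R,t=C; return -R.T@t, R.T@np.linalg.solve(K,[uv[0],uv[1],1.])
def onplane(C,uv,z):
    o,d=ray(C,uv); return o+d*(z-o[2])/d[2]
def tri(obs):
    A=np.zeros((3,3));b=np.zeros(3);L=[]
    for C,uv in obs:
        o,d=ray(C,uv);d/=np.linalg.norm(d);P=np.eye(3)-np.outer(d,d);A+=P;b+=P@o;L.append((o,P))
    x=np.linalg.solve(A,b); return x,[np.linalg.norm(P@(x-o)) for o,P in L]
def proj(C,p):
    K,R,t=C;q=K@(R@np.asarray(p)+t);return q[:2]/q[2]
```

Run:
```python
from h import *
S,T=cam("scene"),cam("top")
a=cv2.imread("pics/scene0.png");b=cv2.imread("pics/top0.png")
def big(im,lo,hi,box):
    x0,y0,x1,y1=box;m=cv2.inRange(cv2.cvtColor(im[y0:y1,x0:x1],cv2.COLOR_BGR2HSV),lo,hi)
    c=max(cv2.findContours(m,0,1)[0],key=cv2.contourArea);e=cv2.fitEllipse(c)
    return np.array(e[0])+[x0,y0],e[1],cv2.contourArea(c)
r=(8,70,80),(28,255,255)
u=big(a,*r,(320,180,385,225));v=big(b,*r,(320,200,365,245));print(u,v)
print("coaster",tri([(S,u[0]),(T,v[0])]),onplane(S,u[0],.008),onplane(T,v[0],.008))
c=np.hstack([cv2.resize(a[245:335,155:235],None,fx=5,fy=5,interpolation=2),cv2.resize(b[200:255,150:220],(382,300),interpolation=2) if 0 else cv2.copyMakeBorder(cv2.resize(b[200:255,150:220],None,fx=5,fy=5,interpolation=2),0,175,0,0,0)])
cv2.imwrite("pics/crop1.png",c);print(c.shape)
```

```text
(array([350.15545654, 201.40281105]), (25.2668399810791, 33.252140045166016), 658.0) (array([343.48194885, 222.35805893]), (27.968677520751953, 29.719133377075195), 646.5)
coaster (array([ 0.45046724, -0.29732126,  0.00512455]), [np.float64(0.000740511886298788), np.float64(0.0007405118862987738)]) [ 0.44930179 -0.29475615  0.008     ] [ 0.44983127 -0.29737595  0.008     ]
(450, 750, 3)
```

View pics/crop1.png

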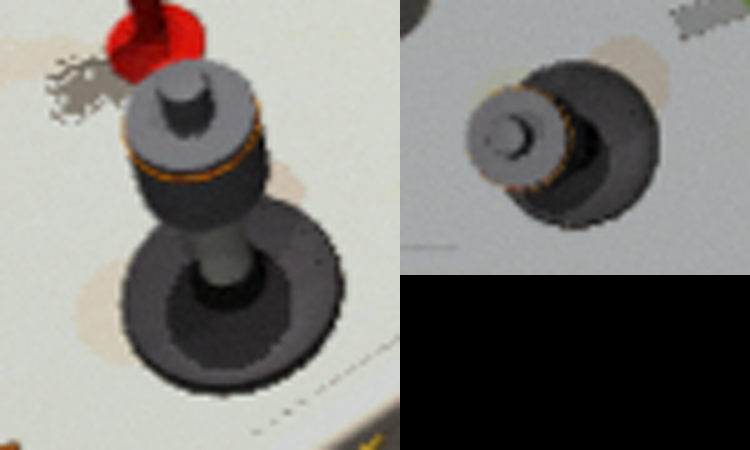

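The crop shows the cap's top disc centred near scene (193.5,268.2) and top (174,227.4). The knob's top is near scene (191.8,262) and top (171.4,227), and the dark round foot is below it.

Run:
```python
from h import *
S,T=cam("scene"),cam("top")
off=np.array([-.4,-.4])
for n,s,t in (("disc",(193.5,268.2),(174,227.4)),("knobtop",(191.8,262),(171.4,227)),("foot",(155+232/5,245+289/5),(150+180/5,200+143/5))):
    print(n,tri([(S,np.array(s)+off),(T,np.array(t)+off)]))
a=cv2.imread("pics/scene0.png");b=cv2.imread("pics/top0.png")
# bystanders rough
for n,s,t,z in (("lemon",(253,264),(234,227),.025),("tumbler",(284,248),(261,231),.05),("glass2",(131,295),(144,197),.043),("tin",(388,160),(403,210),.03)):
    print(n,onplane(S,s,z).round(3),onplane(T,t,z).round(3),)
s=bot.state();R=cv2.Rodrigues(s["ee_rot"])[0];print("R",R.round(3),s["position"])
```

Add to h.py:
```python
def rows(targets,yaw=None):
    """tool-axis shifts to world targets; yaw = angle of tool y from -world y (about tool z)"""
    s=bot.state();R=cv2.Rodrigues(s["ee_rot"])[0];p=s["position"]
    print("p",p.round(4),"t",s["clock"],"q7",s["qpos"].round(2))
    rv=np.zeros(3)
    if yaw is not None:
        c,q=np.cos(yaw),np.sin(yaw);G=np.array([[c,-q,0],[-q,-c,0],[0,0,-1.]])
        rv=cv2.Rodrigues(R.T@G)[0].ravel()
    for t in targets:
        d=R.T@(np.array(t)-p);print(rv.round(4),d.round(4),"dist",np.linalg.norm(d).round(3))
```

```bash
python3 -c "
from h import *
rows([(.42,-.3,.36),(.41,0,.36),(.42,.25,.36)],0)"
```

```text
p [ 0.1705 -0.6266  0.2258] t 0.1 q7 [ 1.57  0.5  -0.43  1.55  0.22  1.14 -0.21]
[-1.800e-03  2.000e-04  2.658e-01] [ 0.3265 -0.2498 -0.1338] dist 0.432
[-1.800e-03  2.000e-04  2.658e-01] [ 0.3957 -0.5419 -0.1332] dist 0.684
[-1.800e-03  2.000e-04  2.658e-01] [ 0.471  -0.7805 -0.1328] dist 0.921
```

Careful with the scale: shifts go in units of 100 mm and turns go in units of 0.05 rad. That gives: -0.542 m is -5.42, 0.396 m is 3.96, 0.266 rad is 5.32.

>>> shift_gripper([
  [0, 0, 2.6, 0.5, -0.4, -0.5, 1],
  [-0.04, 0, 5.32, 3.27, -2.5, -1.34, 1],
  [-0.04, 0, 5.32, 3.27, -2.5, -1.34, 1],
  [-0.04, 0, 5.32, 3.27, -2.5, -1.34, 1],
  [-0.04, 0, 5.32, 3.27, -2.5, -1.34, 1],
  [-0.04, 0, 5.32, 3.27, -2.5, -1.34, 1],
  [-0.04, 0, 5.32, 3.27, -2.5, -1.34, 1],
  [-0.04, 0, 5.32, 3.27, -2.5, -1.34, 1],
  [-0.04, 0, 5.32, 3.96, -5.42, -1.33, 1],
  [-0.04, 0, 5.32, 3.96, -5.42, -1.33, 1],
  [-0.04, 0, 5.32, 3.96, -5.42, -1.33, 1],
  [-0.04, 0, 5.32, 3.96, -5.42, -1.33, 1],
  [-0.04, 0, 5.32, 3.96, -5.42, -1.33, 1],
], clamp_n=20)

```text
clock: 1.72
position: [0.4097, 0.0015, 0.3595]
ee_rot: [3.139, 0.0, 0.0]
contact_force: [0.6, 0.0, 0.9]
gripper_width: 1.001
grasp_force: 0.0
```

```bash
python3 -c "
from h import *
rows([(.425,.22,.36),(.425,.308,.36)],0)"
```

```text
p [0.4097 0.0015 0.3595] t 1.725 q7 [ 0.89 -0.1  -0.88  1.91 -0.08  1.3  -1.54]
[ 0.0029 -0.0001  0.0002] [ 0.0153 -0.2185 -0.0011] dist 0.219
[ 0.0029 -0.0001  0.0002] [ 0.0153 -0.3065 -0.0014] dist 0.307
```

Scaled: -0.22 m is -2.2, 0.015 m is 0.15.

>>> shift_gripper([
  [0, 0, 0, 0.15, -2.2, -0.01, 1],
  [0, 0, 0, 0.15, -2.2, -0.01, 1],
  [0, 0, 0, 0.15, -2.2, -0.01, 1],
  [0, 0, 0, 0.15, -2.2, -0.01, 1],
  [0, 0, 0, 0.15, -2.2, -0.01, 1],
])

```text
clock: 2.35
position: [0.4247, 0.2221, 0.3598]
ee_rot: [-3.141, -0.008, 0.002]
contact_force: [0.2, -0.7, 0.1]
gripper_width: 1.002
grasp_force: 0.0
```

Create w.py:
```python
import sys,pickle
from h import *
C=cam("wrist");im=bot.snapshot("wrist");n=sys.argv[1]
cv2.imwrite(f"pics/{n}.png",im[:,:,::-1]);pickle.dump(C,open(f"pics/{n}.pkl","wb"))
print(n,"cam at",(-C[1].T@C[2]).round(3),proj(C,(.425,.308,.219)))
```

```bash
python3 w.py w1
```

```text
w1 cam at [0.507 0.223 0.517] [188.14065068 193.47281096]
```

>>> shift_gripper([
  [0, 0, 0, 0, -0.5, 0, 1],
  [0, 0, 0, 0, -0.5, 0, 1],
])

```text
clock: 2.65
position: [0.4245, 0.2718, 0.3599]
ee_rot: [3.141, 0.006, -0.002]
contact_force: [-0.6, 0.2, 0.1]
gripper_width: 1.0
grasp_force: 0.0
```

```bash
python3 w.py w2
python3 -c "
import cv2,numpy as np
cv2.imwrite('pics/w12.png',cv2.resize(np.hstack([cv2.imread('pics/w1.png'),cv2.imread('pics/w2.png')]),(800,300)))"
```

```text
w2 cam at [0.507 0.272 0.517] [242.59889123 193.53015004]
```

View pics/w12.png

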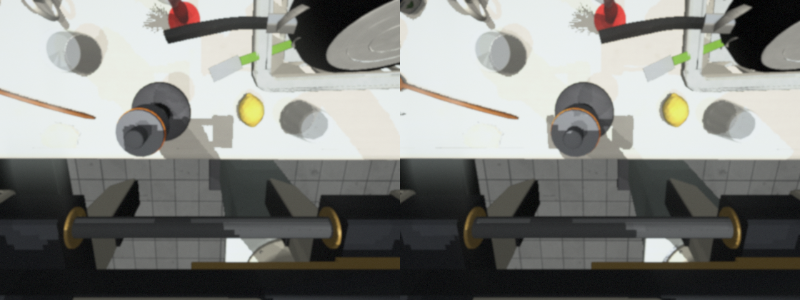

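The wrist views show the cap's disc at about (140,131) in the left half and (576,131) in the right half (scale 0.71). The lemon and tumbler lie to its right.

Run:
```python
import cv2,numpy as np
a=cv2.imread('pics/w1.png')[140:230,150:250];b=cv2.imread('pics/w2.png')[140:230,200:300]
cv2.imwrite('pics/c2.png',np.hstack([cv2.resize(i,(400,360),interpolation=2) for i in(a,b)]))
```

```text
(no output)
```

View pics/c2.png

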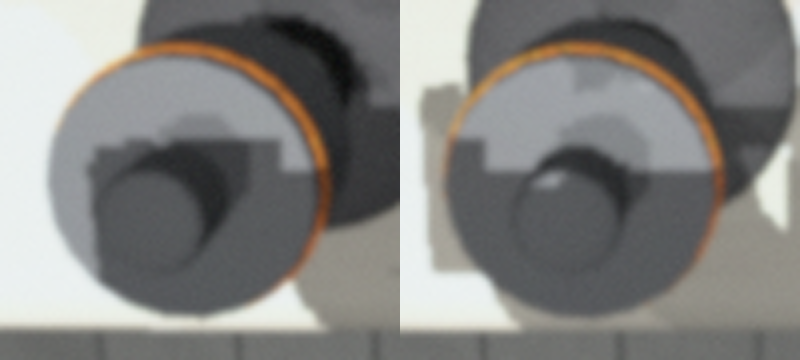

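The crops show the knob's top at (152,221) left and (169,219) right, which is wrist pixels (188,195.2) and (242.2,194.8). The disc centres are at about (196.2,186) and (245.2,186).

Run:
```python
from h import *
import pickle
A,B=[pickle.load(open(f"pics/{n}.pkl","rb")) for n in("w1","w2")]
S,T=cam("scene"),cam("top");o=np.array([-.4,-.4])
k=[(A,np.array((188,195.2))+o),(B,np.array((242.2,194.8))+o)];d=[(A,np.array((196.2,186))+o),(B,np.array((245.2,186))+o)]
print("knob w",tri(k)[0],"all",tri(k+[(S,np.array((191.8,262))+o),(T,np.array((171.4,227))+o)]))
print("disc w",tri(d)[0],"all",tri(d+[(S,np.array((193.5,268.2))+o),(T,np.array((174,227.4))+o)]))
rows([(.424,.308,.25),(.424,.308,.194)],0)
```

```text
knob w [0.42366301 0.30888869 0.21793234] all (array([0.42357936, 0.30917392, 0.21554192]), [np.float64(0.0008441218828296901), np.float64(0.00034628166881964), np.float64(0.0006240058649675658), np.float64(0.0016068952558097645)])
disc w [0.42357576 0.30974051 0.18348305] all (array([0.42416457, 0.30868003, 0.18505714]), [np.float64(0.0006582616333655509), np.float64(0.0008882513628663126), np.float64(0.00046895702664554687), np.float64(0.0012605083362955865)])
p [0.4251 0.2698 0.3598] t 2.7 q7 [ 0.4   0.26 -1.2   1.72  0.25  1.34 -2.42]
[0.0023 0.0009 0.0018] [-0.0009 -0.0385  0.1097] dist 0.116
[0.0023 0.0009 0.0018] [-0.0009 -0.0386  0.1657] dist 0.17
```

Scaled: 0.11 m is 1.1, 0.07 m is 0.7, 0.5 rad is 10.

>>> shift_gripper([
  [0, 0, 3.6, -0.01, -0.2, 0, 1],
  [0, 0, 7.2, -0.01, -0.39, 0.2, 1],
  [0, 0, 10, -0.01, -0.39, 0.7, 1],
  [0, 0, 10, -0.01, -0.39, 1.1, 1],
  [0, 0, 10, -0.01, -0.39, 1.1, 1],
])

```text
clock: 3.32
position: [0.42, 0.3005, 0.2737]
ee_rot: [3.058, -0.55, -0.081]
contact_force: [0.3, 0.6, -0.4]
gripper_width: 1.002
grasp_force: 0.0
```

```bash
python3 -c "
from h import *
rows([(.424,.309,.195)])"
```

```text
p [0.42   0.3005 0.2737] t 3.325 q7 [-0.71  0.22  0.06  1.79 -0.03  1.18 -2.57]
[0. 0. 0.] [ 0.0044 -0.0127  0.0781] dist 0.079
```

Scaled: -0.02 m is -0.2, -0.9 rad is -18.

>>> shift_gripper([
  [0, 0, -3, 0, 0, -0.2, 1],
  [0, 0, -6, 0, 0, -0.2, 1],
  [0, 0, -9, 0, 0, -0.2, 1],
  [0, 0, -12, 0, 0, -0.2, 1],
  [0, 0, -15, 0, 0, -0.2, 1],
  [0, 0, -18, 0, 0, -0.2, 1],
  [0, 0, -18, 0, 0, -0.2, 1],
])

```text
clock: 4.2
position: [0.4209, 0.3014, 0.2944]
ee_rot: [3.017, 0.844, -0.096]
contact_force: [-0.6, -0.4, 0.1]
gripper_width: 0.998
grasp_force: 0.0
```

```bash
python3 -c "
from h import *
rows([(.424,.309,.27),(.424,.309,.195)],-.4)"
```

```text
p [0.4209 0.3014 0.2944] t 4.2 q7 [-0.62  0.21 -0.05  1.76 -0.01  1.23 -1.69]
[-0.0047  0.0615  0.1454] [ 0.008  -0.0046  0.024 ] dist 0.026
[-0.0047  0.0615  0.1454] [ 0.0126 -0.0039  0.0988] dist 0.1
```

>>> shift_gripper([
  [-0.1, 1.22, 2, 0.08, -0.05, 0.24, 1],
  [-0.1, 1.22, 2, 0.08, -0.05, 0.24, 1],
  [-0.1, 1.22, 2, 0.08, -0.05, 0.24, 1],
])

```text
clock: 4.58
position: [0.4232, 0.3111, 0.2704]
ee_rot: [-3.062, -0.701, 0.002]
contact_force: [-0.3, 0.2, 0.1]
gripper_width: 1.001
grasp_force: 0.0
```

```bash
python3 -c "
from h import *
rows([(.424,.309,.195)],-.445)"
```

```text
p [0.4232 0.3111 0.2704] t 4.575 q7 [-0.65  0.2  -0.04  1.82  0.01  1.12 -1.81]
[-0.001  0.001  0.005] [-0.0001  0.0024  0.0754] dist 0.075
```

Scaled: 0.075 m is 0.75, 0.055 m is 0.55.

>>> shift_gripper([
  [0, 0, 0, 0, 0.02, 0.3, 1],
  [0, 0, 0, 0, 0.02, 0.55, 1],
  [0, 0, 0, 0, 0.02, 0.75, 1],
  [0, 0, 0, 0, 0.02, 0.75, 1],
  [0, 0, 0, 0, 0.02, 0.75, 0],
  [0, 0, 0, 0, 0.02, 0.75, 0],
  [0, 0, 0, 0, 0.02, 0.75, 0],
  [0, 0, 0, 0, 0.02, 0.75, 0],
  [0, 0, 0, 0, 0.02, 0.75, 0],
  [0, 0, 0, 0, 0.02, 0.75, 0],
], clamp_n=25)

```text
clock: 5.82
position: [0.4234, 0.3101, 0.1946]
ee_rot: [-3.061, -0.702, 0.002]
contact_force: [0.2, -0.1, -0.3]
gripper_width: 0.396
grasp_force: 0.0
```

>>> shift_gripper([
  [0, 0, 0, 0, 0, 0, 0],
  [0, 0, 0, 0, 0, 0, 0],
  [0, 0, 0, 0, 0, 0, 0],
  [0, 0, 0, 0, 0, 0, 0],
])

```text
clock: 6.32
position: [0.4234, 0.3101, 0.1945]
ee_rot: [-3.061, -0.702, 0.001]
contact_force: [-0.1, -0.1, 0.1]
gripper_width: 0.279
grasp_force: 25.0
```

>>> shift_gripper([
  [0, 0, 0, 0, 0, -0.2, 0],
  [0, 0, 0, 0, 0, -0.4, 0],
  [0, 0, 0, 0, 0, -0.7, 0],
  [0, 0, 0, 0, 0, -1.05, 0],
  [0, 0, 0, 0, 0, -1.15, 0],
])

```text
clock: 6.95
position: [0.4244, 0.3108, 0.3116]
ee_rot: [-3.06, -0.702, -0.004]
contact_force: [0.7, 0.7, -1.6]
gripper_width: 0.277
grasp_force: 25.0
```

```bash
python3 -c "
from h import *
rows([(.41,.12,.31),(.405,0,.31),(.42,-.15,.31),(.45,-.297,.31)],-.445)
bot.snapshot
for n in ('scene','top'):
    cv2.imwrite(f'pics/{n}1.png',bot.snapshot(n)[:,:,::-1])
a=cv2.imread('pics/scene1.png')[190:340,100:260];b=cv2.imread('pics/top1.png')[170:280,120:270]
cv2.imwrite('pics/l1.png',np.hstack([cv2.resize(a,(400,375)),cv2.resize(b,(400,375))]))"
```

```text
p [0.4244 0.3108 0.3116] t 6.95 q7 [-0.64  0.17 -0.04  1.77  0.01  1.2  -1.81]
[-0.0019 -0.0029  0.0058] [-0.0961  0.1655  0.001 ] dist 0.191
[-0.0019 -0.0029  0.0058] [-0.1529  0.2714  0.0006] dist 0.311
[-0.0019 -0.0029  0.0058] [-2.047e-01  4.129e-01  2.000e-04] dist 0.461
[-0.0019 -0.0029  0.0058] [-2.417e-01  5.583e-01 -2.000e-04] dist 0.608
```

View pics/l1.png

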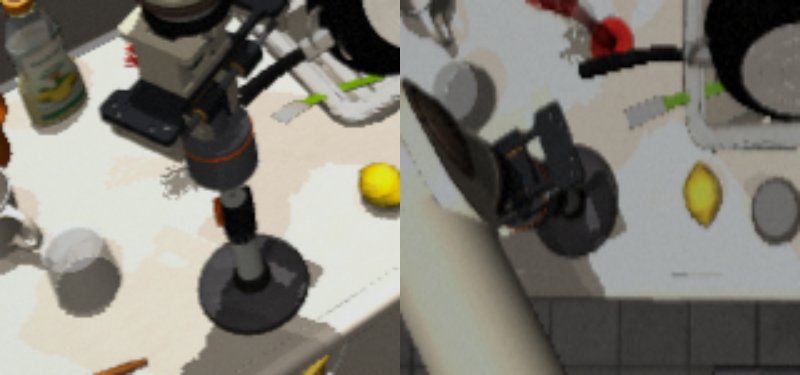

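The lift worked: the cap hangs in the fingers clear of the head, with the orange button visible at crop (220,212), on the +y side. The lemon and tumbler are unmoved. Next I'll check how near the rack's corner comes to the coaster.

Run:
```python
from h import *
S,T=cam("scene"),cam("top")
a=cv2.imread("pics/scene0.png")[140:250,220:380];b=cv2.imread("pics/top0.png")[140:250,220:380]
cv2.imwrite("pics/rack.png",np.hstack([cv2.resize(i,(400,275),interpolation=2) for i in (a,b)]))
print(proj(S,(.45,-.297,.008)),proj(T,(.45,-.297,.008)))
```

```text
[350.50043809 200.98186379] [343.38350533 222.31359683]
```

View pics/rack.png

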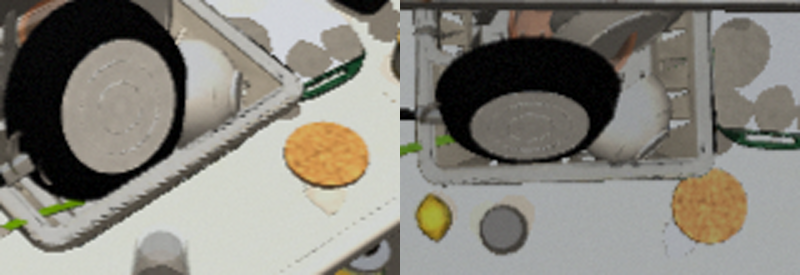

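The rack's front right corner is at scene ≈(340,175) and top ≈(346,211). It stands close to the coaster's far edge, and a green handle lies beyond it.

Run:
```python
from h import *
S,T=cam("scene"),cam("top")
print("corner",tri([(S,(340,175)),(T,(346,211))]))
print("front edge",[onplane(T,(u,213),.1).round(3) for u in (240,300,345)])
rows([(.40,.12,.32),(.40,-.02,.32),(.445,-.297,.32)],-3.0)
```

```text
corner (array([ 0.49214164, -0.28401683,  0.10738067]), [np.float64(0.008225172458444044), np.float64(0.008225172458444032)])
front edge [array([0.478, 0.091, 0.1  ]), array([ 0.479, -0.125,  0.1  ]), array([ 0.48 , -0.288,  0.1  ])]
p [0.4238 0.3104 0.31  ] t 7.05 q7 [-0.64  0.17 -0.04  1.77  0.01  1.2  -1.81]
[ 4.0000e-04 -2.1000e-03 -2.5491e+00] [-0.1043  0.161  -0.0103] dist 0.192
[ 4.0000e-04 -2.1000e-03 -2.5491e+00] [-0.1654  0.287  -0.0105] dist 0.331
[ 4.0000e-04 -2.1000e-03 -2.5491e+00] [-0.2456  0.5559 -0.0109] dist 0.608
```

Scaled: 0.287 m is 2.87, 0.255 m is 2.55, -0.16 rad is -3.2.

>>> shift_gripper([
  [0, 0, -3.2, -0.21, 0.32, -0.1, 0],
  [0, 0, -6.4, -0.42, 0.64, -0.1, 0],
  [0, 0, -9.6, -0.63, 0.97, -0.1, 0],
  [0, 0, -12.8, -0.83, 1.29, -0.1, 0],
  [0, 0, -16, -1.04, 1.61, -0.1, 0],
  [0, 0, -19.2, -1.19, 1.92, -0.1, 0],
  [0, 0, -22.4, -1.35, 2.24, -0.1, 0],
  [0, 0, -25.6, -1.5, 2.55, -0.1, 0],
  [0, 0, -28.8, -1.65, 2.87, -0.1, 0],
])

```text
clock: 8.18
position: [0.3989, -0.0212, 0.3176]
ee_rot: [-1.83, -2.549, 0.003]
contact_force: [0.5, -0.3, -1.6]
gripper_width: 0.272
grasp_force: 25.0
```

```bash
python3 -c "
from h import *
rows([(.40,-.02,.32),(.445,-.297,.32)],-3.0)"
```

```text
p [ 0.3989 -0.0212  0.3176] t 8.175 q7 [-0.3  -0.09  0.27  2.02  0.03  1.21  0.28]
[-0.0024 -0.0033 -1.1038] [ 0.0008  0.0015 -0.0024] dist 0.003
[-0.0024 -0.0033 -1.1038] [-0.276  -0.0445 -0.0026] dist 0.28
```

>>> shift_gripper([
  [0, 0, -3.2, -0.4, -0.06, 0, 0],
  [0, 0, -6.4, -0.8, -0.13, 0, 0],
  [0, 0, -9.6, -1.2, -0.19, 0, 0],
  [0, 0, -12.8, -1.6, -0.26, 0, 0],
  [0, 0, -16, -2, -0.32, 0, 0],
  [0, 0, -19.2, -2.4, -0.39, 0, 0],
  [0, 0, -22, -2.76, -0.44, 0, 0],
  [0, 0, -22, -2.76, -0.44, 0, 0],
])

```text
clock: 9.18
position: [0.4435, -0.2987, 0.3171]
ee_rot: [-0.243, -3.127, 0.001]
contact_force: [-0.3, -0.4, -1.5]
gripper_width: 0.278
grasp_force: 25.0
```

```bash
python3 -c "
from h import *
rows([(.447,-.297,.12),(.447,-.297,.074)],-3.0)"
```

```text
p [ 0.4435 -0.2987  0.3171] t 9.175 q7 [ 0.03  0.21  0.59  1.75 -0.12  1.22  2.07]
[-0.0013 -0.0048 -0.0134] [-0.0041  0.0024  0.1971] dist 0.197
[-0.0013 -0.0048 -0.0134] [-0.0043  0.0025  0.2431] dist 0.243
```

Scaled: 0.225 m is 2.25, 0.21 m is 2.1.

>>> shift_gripper([
  [0, 0, 0, -0.02, 0.02, 0.4, 0],
  [0, 0, 0, -0.04, 0.02, 0.9, 0],
  [0, 0, 0, -0.04, 0.02, 1.4, 0],
  [0, 0, 0, -0.04, 0.02, 1.8, 0],
  [0, 0, 0, -0.04, 0.02, 2.1, 0],
  [0, 0, 0, -0.04, 0.02, 2.25, 0],
  [0, 0, 0, -0.04, 0.02, 2.25, 0],
])

```text
clock: 10.05
position: [0.4482, -0.2934, 0.0931]
ee_rot: [-0.237, -3.129, -0.003]
contact_force: [0.4, -0.0, -1.1]
gripper_width: 0.278
grasp_force: 25.0
```

```bash
python3 -c "
from h import *
rows([(.447,-.297,.074)],-3.0)
cv2.imwrite('pics/scene2.png',cv2.resize(bot.snapshot('scene')[130:250,280:440,::-1],(800,600),interpolation=2))"
```

```text
p [ 0.4482 -0.2934  0.0931] t 10.05 q7 [ 0.13  0.49  0.49  1.97 -0.32  0.77  2.24]
[ 0.0014 -0.0039 -0.0094] [ 0.0005 -0.0038  0.0191] dist 0.019
```

View pics/scene2.png

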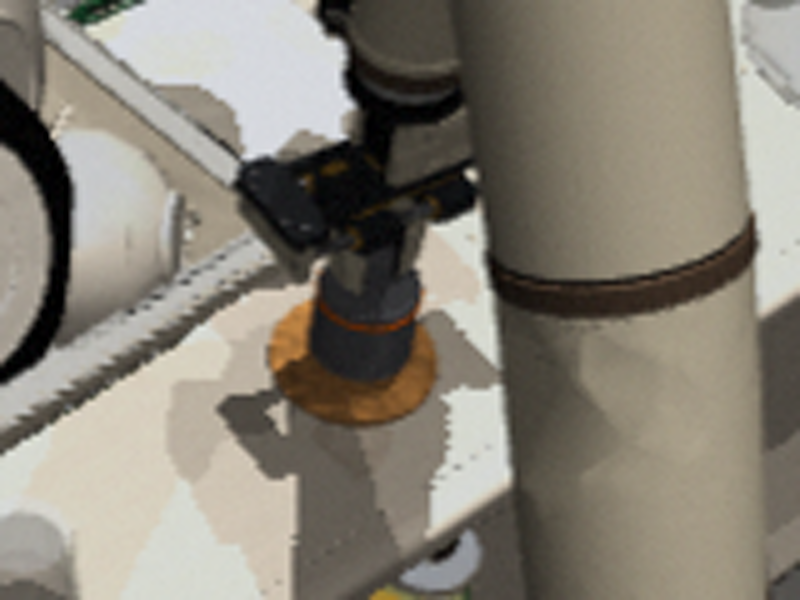

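The cap hangs above the coaster, nearly centred: cap centre x ≈363 against coaster x ≈352 in the crop. The gripper is clear of the rack.

Scaled: -0.003 m is -0.03, 0.018 m is 0.18.

>>> shift_gripper([
  [0, 0, 0, 0, -0.03, 0.08, 0],
  [0, 0, 0, 0, -0.03, 0.14, 0],
  [0, 0, 0, 0, -0.03, 0.18, 0],
  [0, 0, 0, 0, -0.03, 0.18, 0],
])

```text
clock: 10.6
position: [0.4484, -0.2973, 0.0759]
ee_rot: [-0.237, -3.131, -0.001]
contact_force: [-0.2, -0.0, -1.5]
gripper_width: 0.272
grasp_force: 25.0
```

Scaled: 0.003 m is 0.03, 0.002 m is 0.02.

>>> shift_gripper([
  [0, 0, 0, 0, 0, 0.02, 0],
  [0, 0, 0, 0, 0, 0.03, 0],
  [0, 0, 0, 0, 0, 0.03, 0],
])

```text
clock: 10.98
position: [0.4487, -0.2974, 0.0737]
ee_rot: [-0.237, -3.132, -0.001]
contact_force: [-1.2, 1.1, 4.1]
gripper_width: 0.279
grasp_force: 25.0
```

Scaled: -0.24 m is -2.4, -0.19 m is -1.9.

>>> shift_gripper([
  [0, 0, 0, 0, 0, 0, 1],
  [0, 0, 0, 0, 0, 0, 1],
  [0, 0, 0, 0, 0, 0, 1],
  [0, 0, 0, 0, 0, 0, 1],
  [0, 0, 0, 0, 0, 0, 1],
  [0, 0, 0, 0, 0, -0.3, 1],
  [0, 0, 0, 0, 0, -0.8, 1],
  [0, 0, 0, 0, 0, -1.3, 1],
  [0, 0, 0, 0, 0, -1.9, 1],
  [0, 0, 0, 0, 0, -2.4, 1],
  [0, 0, 0, 0, 0, -2.4, 1],
])

```text
clock: 12.35
position: [0.4509, -0.2993, 0.3177]
ee_rot: [0.237, 3.125, -0.003]
contact_force: [0.0, -0.4, -0.5]
gripper_width: 0.998
grasp_force: 0.0
```

```bash
python3 -c "
from h import *
rows([(.40,-.02,.33),(.40,.12,.33),(.424,.22,.33)],-3.0)
S=cam('scene');im=bot.snapshot('scene')[:,:,::-1];cv2.imwrite('pics/scene3.png',im)
m=cv2.inRange(cv2.cvtColor(im[160:225,315:390],cv2.COLOR_BGR2HSV),(0,130,60),(9,255,255));print(np.argwhere(m>0).shape)
T=cam('top');it=bot.snapshot('top')[:,:,::-1]
print('expected cap top px',proj(S,(.449,-.297,.068)),proj(S,(.449,-.297,.008)),proj(T,(.449,-.297,.068)))
cv2.imwrite('pics/rel.png',np.hstack([cv2.resize(im[160:240,310:400],(400,356),interpolation=2),cv2.resize(it[180:260,300:390],(400,356),interpolation=2)]))
"
```

```text
p [ 0.4509 -0.2993  0.3177] t 12.35 q7 [ 0.02  0.21  0.61  1.75 -0.13  1.21  2.08]
[-0.0016  0.0073 -0.0095] [ 0.0923  0.2684 -0.0134] dist 0.284
[-0.0016  0.0073 -0.0095] [ 0.1133  0.4068 -0.0138] dist 0.423
[-0.0016  0.0073 -0.0095] [ 0.1047  0.5093 -0.0139] dist 0.52
(1, 2)
expected cap top px [352.90480825 189.21333387] [350.70032256 201.15856438] [346.09492528 221.91738097]
```

View pics/rel.png

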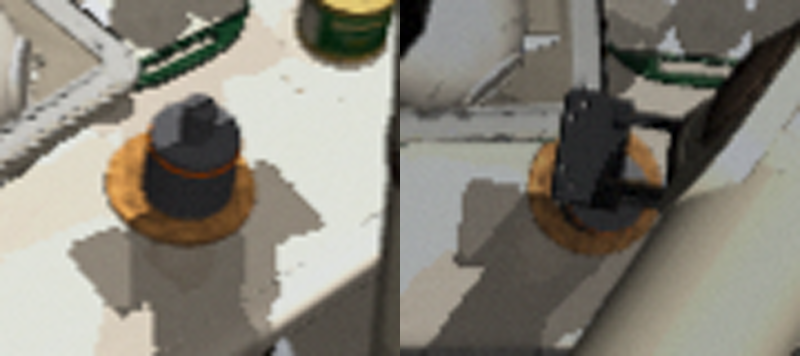

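The cap stands upright on the coaster, released, with its disc centre at scene ≈(354,191) against (353,189) expected. Next I'll take views of the bare head before and after moving back.

```bash
python3 -c "
from h import *
cv2.imwrite('pics/top3.png',bot.snapshot('top')[:,:,::-1])"
```

>>> shift_gripper([
  [0, 0, 0, 0.2, 0.6, -0.14, 1],
  [0, 0, 0, 0.4, 1.2, -0.14, 1],
  [0, 0, 0, 0.6, 1.8, -0.14, 1],
  [0, 0, 0, 0.8, 2.3, -0.14, 1],
  [0, 0, 0, 0.92, 2.68, -0.14, 1],
  [0, 0, 0, 1.01, 3.25, -0.14, 1],
  [0, 0, 0, 1.08, 3.7, -0.14, 1],
  [0, 0, 0, 1.13, 4.07, -0.14, 1],
  [0, 0, 0, 1.07, 4.6, -0.14, 1],
  [0, 0, 0, 1.05, 5.1, -0.14, 1],
  [0, 0, 0, 1.05, 5.1, -0.14, 1],
])

```text
clock: 13.88
position: [0.4203, 0.226, 0.325]
ee_rot: [-0.226, -3.128, 0.001]
contact_force: [-0.5, -0.7, 0.4]
gripper_width: 1.001
grasp_force: 0.0
```

```bash
python3 w.py w3
```

```text
w3 cam at [0.338 0.238 0.483] [384.87599493 201.29415818]
```

>>> shift_gripper([
  [0, 0, 0, 0, 0.5, 0, 1],
  [0, 0, 0, 0, 0.5, 0, 1],
])

```text
clock: 14.18
position: [0.4283, 0.2736, 0.3261]
ee_rot: [-0.232, -3.13, 0.0]
contact_force: [0.2, -1.5, 0.6]
gripper_width: 1.0
grasp_force: 0.0
```

```bash
python3 w.py w4
```

Run:
```python
from h import *
import pickle
W3,W4=[pickle.load(open(f"pics/{n}.pkl","rb")) for n in("w3","w4")];S,T=cam("scene"),cam("top")
P=[]
for n,C,g in(("scene3",S,35),("top3",T,25),("w3",W3,60),("w4",W4,60)):
    im=cv2.imread(f"pics/{n}.png");u,v=proj(C,(.424,.309,.165)).astype(int)
    x0,y0=max(0,u-g),max(0,v-g);c=im[y0:v+g,x0:u+g];h=cv2.cvtColor(c,cv2.COLOR_BGR2HSV)
    m=cv2.inRange(h,(2,120,60),(18,255,255));k,l,st,ce=cv2.connectedComponentsWithStats(m)
    print(n,"box0",(x0,y0),c.shape,[(st[i].tolist(),(ce[i]+[x0,y0]).round(1)) for i in range(1,k) if st[i,4]>5])
    c=cv2.resize(c,(400,300*1),interpolation=2) if 0 else cv2.resize(c,(300,300),interpolation=2);P.append(c)
cv2.imwrite("pics/head.png",np.vstack([np.hstack(P[:2]),np.hstack(P[2:])]))
```

```text
w4 cam at [0.345 0.286 0.484] [325.05880874 199.28286171]
scene3 box0 (np.int64(158), np.int64(237)) (70, 70, 3) [([31, 9, 3, 4, 6], array([190. , 247.5])), ([27, 12, 11, 13, 47], array([191.2, 255.4])), ([21, 16, 4, 6, 9], array([180.7, 255.1])), ([27, 32, 5, 11, 30], array([187.1, 274.1]))]
top3 box0 (np.int64(149), np.int64(202)) (50, 50, 3) []
w3 box0 (np.int64(309), np.int64(124)) (120, 120, 3) [([77, 58, 9, 17, 51], array([391. , 189.6]))]
w4 box0 (np.int64(259), np.int64(122)) (120, 120, 3) [([75, 57, 10, 19, 92], array([338.9, 187.8]))]
```

View pics/head.png

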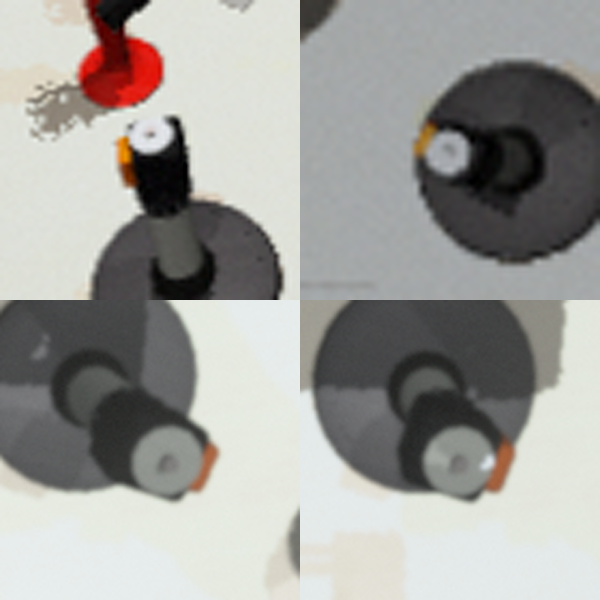

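The four crops show the head's grey plate at scene ≈(193,268), top ≈(174,227), w3 ≈(376,190) and w4 ≈(323,188). The orange button is on its +y side, at (187,274), (170,225), (391,190) and (339,188) respectively.

Run:
```python
from h import *
import pickle
W3,W4=[pickle.load(open(f"pics/{n}.pkl","rb")) for n in("w3","w4")];S,T=cam("scene"),cam("top")
o=np.array([-.4,-.4])
pl=[(W3,np.array((375.8,189.6))+o),(W4,np.array((323,187.6))+o),(S,np.array((193.2,268.3))+o),(T,np.array((173.7,227.5))+o)]
bt=[(W3,(391,189.6)),(W4,(338.9,187.8)),(S,(187.1,274.1)),(T,np.array((169.8,225.3))+o)]
for n,L in(("plate",pl),("button",bt)):
    print(n,"wrist",tri(L[:2])[0].round(4),"all",tri(L)[0].round(4),np.round(tri(L)[1],4))
d=tri(bt)[0]-tri(pl)[0];print("dir all",d,np.degrees(np.arctan2(-d[0],d[1])))
d=tri(bt[:3])[0]-tri(pl[:3])[0];print("dir 3",d,np.degrees(np.arctan2(-d[0],d[1])))
for n,C,g in(("w3",W3,60),("w4",W4,60)):
    im=cv2.imread(f"pics/{n}.png");u,v=proj(C,(.424,.309,.165)).astype(int);x0,y0=u-g,v-g
    m=cv2.inRange(cv2.cvtColor(im[y0:v+g,x0:u+g],cv2.COLOR_BGR2HSV),(2,90,60),(18,255,255))
    ys,xs=np.nonzero(m);yy=np.unique(ys)
    e=np.array([(xs[ys==y].max()+x0,y+y0) for y in yy if (ys==y).sum()>=3],float) # outer edge
    vx,vy,cx,cy=cv2.fitLine(e[2:-2].astype(np.float32),2,0,.01,.01).ravel()
    a=onplane(C,(cx-10*vx,cy-10*vy),.165);b=onplane(C,(cx+10*vx,cy+10*vy),.165);q=b-a
    print(n,"edge",len(e),q[:2].round(4),"mono x-axis angle deg",np.degrees(np.arctan(q[1]/q[0])), "mid", ((a+b)/2).round(4))
rows([(.424,.309,.3)],-3.0)
```

```text
plate wrist [0.4248 0.3102 0.1804] all [0.4241 0.3092 0.1844] [0.0003 0.0008 0.0004 0.0006]
button wrist [0.4286 0.3256 0.1762] all [0.4316 0.3272 0.1642] [0.0018 0.0003 0.0021 0.0009]
dir all [ 0.00758161  0.01793506 -0.02019217] -22.91503369516286
dir 3 [ 0.00723306  0.01772619 -0.01977411] -22.197591880653256
w3 edge 18 [-0.0173  0.0085] mono x-axis angle deg -26.115912539702492 mid [0.4331 0.3302 0.165 ]
w4 edge 20 [-0.0181  0.0075] mono x-axis angle deg -22.459622755501986 mid [0.4318 0.3295 0.165 ]
p [0.4286 0.2715 0.3261] t 14.225 q7 [-0.63  0.13  0.02  1.79 -0.    1.23  0.81]
[-0.0017 -0.0032 -0.0081] [0.01   0.0365 0.0261] dist 0.046
```

Scaled: 0.1 m is 1, 0.07 m is 0.7, 0.265 rad is 5.3.

>>> shift_gripper([
  [0, 0, 2.6, 0.05, 0.18, 0, 1],
  [0, 0, 5.3, 0.1, 0.37, 0.3, 1],
  [0, 0, 5.3, 0.1, 0.37, 0.7, 1],
  [0, 0, 5.3, 0.1, 0.37, 1, 1],
  [0, 0, 5.3, 0.1, 0.37, 1, 1],
])

```text
clock: 14.85
position: [0.4234, 0.3065, 0.225]
ee_rot: [-0.651, -3.068, 0.008]
contact_force: [-0.4, 0.8, 0.6]
gripper_width: 1.002
grasp_force: 0.0
```

```bash
python3 -c "
from h import *
rows([(.424,.309,.14)],-2.73)"
```

```text
p [0.4234 0.3065 0.225 ] t 14.85 q7 [-0.69  0.25  0.01  1.88 -0.    1.02  0.48]
[-0.0062 -0.0037 -0.0064] [0.0001 0.0031 0.085 ] dist 0.085
```

>>> shift_gripper([
  [-0.12, -0.08, 0, 0, 0.03, 0.3, 1],
  [-0.12, -0.08, 0, 0, 0.03, 0.6, 1],
  [-0.12, -0.08, 0, 0, 0.03, 0.8, 1],
  [-0.12, -0.08, 0, 0, 0.03, 0.85, 1],
  [-0.12, -0.08, 0, 0, 0.03, 0.85, 1],
])

```text
clock: 15.48
position: [0.4267, 0.3126, 0.1437]
ee_rot: [0.649, 3.069, 0.01]
contact_force: [0.5, 0.3, -0.5]
gripper_width: 1.0
grasp_force: 0.0
```

>>> shift_gripper([
  [0, 0, 0, 0, 0, 0, 0],
  [0, 0, 0, 0, 0, 0, 0],
  [0, 0, 0, 0, 0, 0, 0],
  [0, 0, 0, 0, 0, 0, 0],
  [0, 0, 0, 0, 0, 0, 0],
  [0, 0, 0, 0, 0, 0, 0],
  [0, 0, 0, 0, 0, 0, 0],
  [0, 0, 0, 0, 0, 0, 0],
  [0, 0, 0, 0, 0, 0, 0],
], clamp_n=35)

```text
clock: 16.6
position: [0.4249, 0.3108, 0.1424]
ee_rot: [0.65, 3.072, 0.003]
contact_force: [-2.9, -4.8, 7.8]
gripper_width: 0.355
grasp_force: 34.7
```

Careful with the scale: shifts go in units of 100 mm and turns go in units of 0.05 rad. That gives: -0.08 m is -0.8, -0.07 m is -0.7.

>>> shift_gripper([
  [0, 0, 0, 0, 0, -0.1, 0],
  [0, 0, 0, 0, 0, -0.22, 0],
  [0, 0, 0, 0, 0, -0.34, 0],
  [0, 0, 0, 0, 0, -0.46, 0],
  [0, 0, 0, 0, 0, -0.58, 0],
  [0, 0, 0, 0, 0, -0.7, 0],
  [0, 0, 0, 0, 0, -0.8, 0],
  [0, 0, 0, 0, 0, -0.8, 0],
])

```text
clock: 17.6
position: [0.4256, 0.3123, 0.2237]
ee_rot: [0.648, 3.07, 0.009]
contact_force: [-0.8, -5.0, -5.5]
gripper_width: 0.36
grasp_force: 34.8
```

>>> shift_gripper([
  [0, 0, 0, 0, 0, -0.1, 0],
  [0, 0, 0, 0, 0, -0.16, 0],
  [0, 0, 0, 0, 0, -0.18, 0],
  [0, 0, 0, 0, 0, -0.18, 0],
])

```text
clock: 18.1
position: [0.4256, 0.3124, 0.2408]
ee_rot: [0.648, 3.07, 0.009]
contact_force: [-0.1, -4.7, -5.0]
gripper_width: 0.355
grasp_force: 34.7
```

>>> shift_gripper([
  [0, 0, 0, 0, 0, -0.01, 0],
  [0, 0, 0, 0, 0, -0.02, 0],
  [0, 0, 0, 0, 0, -0.02, 0],
])

```text
clock: 18.48
position: [0.4255, 0.3123, 0.2426]
ee_rot: [0.648, 3.07, 0.008]
contact_force: [1.1, -4.7, -6.3]
gripper_width: 0.353
grasp_force: 34.7
```

Run:
```python
from h import *
S=cam('scene');a=cv2.imread('pics/scene3.png');b=bot.snapshot('scene')[:,:,::-1]
# cap unchanged since release?
print("cap region mean diff",np.abs(a[170:215,330:375].astype(int)-b[170:215,330:375]).mean())
s=bot.state();print(s["contact_force"],s["grasp_force"],s["position"])
```

```text
cap region mean diff 27.976460905349793
[ 1.02050313 -4.18087062 -6.14510979] 34.7079158120323 [0.42546868 0.31235976 0.24256772]
```

Scaled: -0.002 m is -0.02, -0.001 m is -0.01.

>>> shift_gripper([
  [0, 0, 0, 0, 0, -0.01, 0],
  [0, 0, 0, 0, 0, -0.02, 0],
  [0, 0, 0, 0, 0, -0.02, 0],
])

```text
clock: 18.9
position: [0.4249, 0.3116, 0.2429]
ee_rot: [0.648, 3.071, 0.005]
contact_force: [3.3, -4.4, -19.9]
gripper_width: 0.354
grasp_force: 34.5
```

Run:
```python
from h import *
for n in("scene","top"):
    C=cam(n);b=bot.snapshot(n)[:,:,::-1];u,v=proj(C,(.449,-.297,.038)).astype(int);x0,y0=u-22,v-22
    h=cv2.cvtColor(b[y0:v+22,x0:u+22],cv2.COLOR_BGR2HSV);m=cv2.inRange(h,(0,0,0),(180,75,150))
    k,l,st,ce=cv2.connectedComponentsWithStats(m);i=1+np.argmax(st[1:,4]);print(n,st[i],ce[i]+[x0,y0],"expected",proj(C,(.45,-.297,.038)),proj(C,(.45,-.297,.068)))
```

```text
scene [ 15   8  20  18 252] [353.5952381 189.8015873] expected [351.58371215 195.09401662] [352.6984193 189.0353233]
top [  0   0  29  15 278] [333.20143885 205.08273381] expected [344.71247474 221.986069  ] [346.09327364 221.64576767]
```

```bash
python3 -c "
from bench import bot
print(bot.state()['contact_force'],bot.state()['grasp_force']);print(bot.job_done())"
```

```text
[  2.55119044  -4.39915217 -21.21692085] 34.45857435464859
the job is handed in; nothing more can be done
None
```

I handed the job in at about 19 s: the cap is standing open side down on the coaster, a few millimetres off centre at most. The grip head is held at its second stop with about 35 N, and the glasses, lemon and tin were kept clear throughout. No verdict was shown.

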